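# Empty the orange tip-out bearing box

## Task

Empty the orange tip-out box into the tray of its own stand: first, with the box still upright, swing its lid all the way back past its snap point until it stays open against its stop, then tip the box forward onto its stop by the white side lever, so that both bearings end up in the tray. Leave the orange lid back and the orange box tipped, and do not open or tip the blue box.

Things in the scene. Friction and masses are not known exactly. Their poses are not given: they have to be found in the camera images.
- orange_stand: black stand fixed to the bench, 240 mm (x) by 112 mm (y), carrying the orange tipping box. Origin: on the bench below the middle of the box's pivot; z up, -x the pouring side (towards the robot), +y the lid-hinge side. In this frame, mm: catch tray inside x -146 to 26, y +-52, floor z 6, rim z 28; box pivot along y through x 0, z 90; cheeks of the pivot reach y +-49, z 98
- orange_lid_handle (a point): grip point of the lid handle: a steel bar 10 mm thick, 60 mm long, along the stand's x, sticking out beyond the back of the orange lid; the point is 35 mm from the lid. Lid shut: at x 122, y -36, z 143 mm in the stand's frame. The lid, 133 by 82 by 5 mm, hinges on a line along x through y 40, z 143: an arc of 76 mm radius. Pinched from above, the bar turns in the fingers
- orange_lever (a point): grip point of the tipping lever: a white bar 12 mm thick, 60 mm long, along the stand's y on the -y side of the orange box, the point 36 mm from the box. Box upright: at x 50, y -74, z 132 mm in the stand's frame; it tips on a 65 mm arc about the pivot and turns in the fingers. The box is then 76 mm wide (y +-38), x -42 to 85, floor z 90, rim z 140, its front sloping out as a chute
- orange_lid (a joint): angle of the orange lid against its box, rad: 0 shut, grows as the handle swings up and over towards the stand's +y; stop at 2.4 (leaning back). An over-centre spring snaps it shut below about 1.75 and holds it back beyond; swinging it takes up to about 2 N at the handle
- orange_box (a joint): tipping angle of the orange box, rad: 0 upright on its rest, grows as it tips forward, its top going towards the stand's -x; stop at 1.75. The lever moves on an arc of 65 mm radius about the pivot; it takes about 2 N, and past roughly half way the box falls forward by its own weight. The lid turns with the box
- bearing_a: steel ball bearing, a disc 22 mm in diameter and 7 mm thick with a bore, 12 g, lying in the orange box; out of sight while the lid is shut. Origin: centre of one flat face
- bearing_b: second bearing, the same as the first
- blue_lid (a joint): lid of the blue tip-out box, which stands beside the orange one and is of the same make but blue; rad, 0 shut. To be left alone
- blue_box (a joint): tipping angle of the blue box, rad, 0 upright. To be left alone

How it is judged:
On the way, in this order (a step that is already met when the one before it is completed fails the run):
1. the orange lid is swung fully back (beyond 2.15 rad) while the orange box is still upright (tipped less than 0.2 rad) (value of joint orange_lid above 2.15 rad and value of joint orange_box below 0.2 rad), for 0.2 s.
2. the orange box is tipped forward beyond 1.55 rad with the lid still back (value of joint orange_box above 1.55 rad and value of joint orange_lid above 2.15 rad), for 0.2 s.
At the end, for the whole second after the job is handed in: both bearings lie still in the tray of the orange stand (origins inside its walls and below 42 mm), the orange lid is back (beyond 2.15 rad of 2.4), the orange box is left tipped forward (beyond 1.55 rad of 1.75), and the blue box is shut and upright (both within 0.2 rad) (all of step 2 and x of bearing_a in the frame of orange_stand between -0.148 and 0.03 m and y of bearing_a in the frame of orange_stand between -0.054 and 0.054 m and z of each of bearing_a, bearing_b in the frame of orange_stand below 0.042 m and linear speed of each of bearing_a, bearing_b below 0.05 m/s and x of bearing_b in the frame of orange_stand between -0.148 and 0.03 m and y of bearing_b in the frame of orange_stand between -0.054 and 0.054 m and value of joint each of blue_lid, blue_box below 0.2 rad); the robot touches nothing.
It fails at once if the orange box is tipped (beyond 0.4 rad) while its lid is not fully back (under 2.0 rad) (value of joint orange_box above 0.4 rad and value of joint orange_lid below 2 rad).
It fails at once if the blue box is opened or tipped (either joint beyond 0.2 rad) (value of joint any of blue_lid, blue_box above 0.2 rad).
It also fails if it takes over 50 s, if anything falls off the work surface, if the arm or the gripper's body presses on something with over 40 N, if the wrist force passes 120 N, or if a joint passes its speed limit or range.

## Robot

A 6-joint arm with a two-finger parallel gripper is mounted at the origin on the work surface. World frame = base frame: x ahead of the robot, y to its left, z up, the work surface at z = 0. Lengths are in m, angles in rad, forces in N, time in s.
With the tool pointing down it reaches from about 0.3 to 0.875 m from the base axis. Payload 6.4 kg.
Tool frame: the origin (TCP) lies midway between the tips of the shut fingers; the grasp point (between the pads) lies 19 mm behind it; z points along the fingers, y is the line along which they close (so a half turn about z gives the same grasp; the last joint's range is limited). The gripper opens to 85 mm and grips with 20 to 120 N. Pads are 22 mm wide; open, the fingers measure 114 mm over their backs; the gripper's body (76 mm by 85 mm) begins 54 mm behind the grasp point. The pads swing forward as they close: fully open they stand 13 mm farther back than shut.
Start: joints at [1.121, 0.181, 1.607, -0, 1.354, -0.206], TCP at [0.139, 0.558, 0.191] pointing down, gripper open.
Joint ranges: [-2.99, 2.99], [-0.89, 2.07], [0.3, 2.58], [-1.14, 4.28], [0, 2.63], [-3.12, 3.12]. Speed limits (rad/s): [2.57, 2.57, 3.01, 3.14, 3.14, 3.14].

## Interface

Orientations are given as a unit quaternion [w, x, y, z].
In Python, from bench import sensors, vision, ctrl gives the robot as it stands.
- The arm moves only by the tool carry_out, never from a script. Its argument "deltas" is text: rows parted by semicolons, each of 7 numbers parted by spaces: the shift along the tool's x, y, z in mm, then the turn, a rotation vector about the tool's x, y, z in rad, then the closure, from 0 (fully open) to 1 (shut). In form: tx ty tz ax ay az claw; .... A call has 1 to 12 rows; each row is the pose to reach, as a shift and turn from the pose commanded when the call began, along the tool's axes at that moment; what a row does not reach only later rows make up. A row lasts 1/8 s, in which the tool goes at most 62.5 mm and 10.7 degrees, less where a joint would pass 70% of its speed; a pose out of reach is approached as far as the arm can. A call with a gripper value outside its range is refused whole. The fingers move at their own pace and stop on an object; the grip force is fixed at half the most. Time passes only in rows, so rows that repeat a pose let the fingers close. It gives the time, the measured TCP pose, the force, the opening and the grip force at its end, in the units of the state.
- sensors.get_obs(): the state, without advancing time (a new reading comes with each control period).
- vision.camera(name): name is "side" or "top"; returns the picture (384x512x3 uint8, blue, green, red); there is no depth.
- vision.camera_model(name): a dict with "K" (3x3 intrinsics, pixels), "extrinsics" (4x4, takes a point from world to camera coordinates). Camera axes: x right, y down, z forward; pixel columns grow to the right and rows downward; lengths in m; the calibration is good to about 2 mm. A picture is of the moment at which its call begins. camera_model takes no time and is no camera call.
- ctrl.hand_in(): hands the job in; it is judged then, once.
The state is a dict: "time_s": time; "q": joint angles; "dq": joint speeds; "joint_efforts": joint torques, N m; "eef_pos": TCP position; "eef_rot": TCP orientation; "wrist_force": force on the tool from outside, world axes, zero at the start; "torque": the same for the moment, N m; "opening": opening from 0.0 (shut) to 1.0 (fully open); "grasp_force": force on a finger pad.
Only numpy, scipy, OpenCV 4.12 (cv2) and the standard library are available. Lean on these libraries where they do the work, as an engineer would, in place of code of your own. Each camera call takes 0.05 s, during which the arm holds its last target. There are 200 camera calls.

## Working session

There is one attempt and no reset: what is moved stays moved. The work goes in short steps, Python scripts to look and compute and a tool call to move; the robot and the scene stay as the last step left them, time stands still between calls to the robot, and variables do not carry over. Pictures are saved under pics/ and viewed, at most 11 in all, crops included, and the job is handed in when it is done.

Besides the shell and the picture viewer there is one more tool, called by a JSON object that holds its "fn" and its "kwargs". carry_out: Moves the arm, as the interface text tells. Its arguments: {"type":"object","properties":{"deltas":{"type":"string"}},"required":["deltas"]}

```bash
mkdir -p pics; python3 - <<'E'
from bench import sensors, vision
import cv2
o=sensors.get_obs(); print(o)
for n in("side","top"):
    cv2.imwrite(f"pics/{n}0.png",vision.camera(n)); m=vision.camera_model(n); print(n,m["K"],m["extrinsics"])
E
```

```text
{'time_s': 0.0, 'q': array([ 1.12067256e+00,  1.81501006e-01,  1.60803160e+00, -3.42938010e-05,
        1.35380650e+00, -2.06268345e-01]), 'dq': array([-0.00072731, -0.00075887,  0.00042504,  0.00125522,  0.00024623,
        0.00184195]), 'joint_efforts': array([-1.69605726e-03, -4.44875085e+01, -3.51335835e+01, -2.90816679e-04,
        9.10720060e-03, -1.52986172e-05]), 'eef_pos': array([0.13852688, 0.55741091, 0.19059533]), 'eef_rot': array([-2.65624479e-04,  1.21622106e-01,  9.92576093e-01, -8.32015449e-04]), 'wrist_force': array([ 0.33316337,  0.00528461, -0.97466081]), 'torque': array([0.00648262, 0.01729782, 0.01555134]), 'grasp_force': 0.0, 'opening': 0.9963039977701125}
side [[347.51426988   0.         252.37675985]
 [  0.         347.51426988 190.42900125]
 [  0.           0.           1.        ]] [[ 0.98277973 -0.18388984  0.01812527 -0.5651371 ]
 [-0.12481539 -0.73297438 -0.66870747  0.13953234]
 [ 0.13625386  0.65492984 -0.74330464  0.66090906]
 [ 0.          0.          0.          1.        ]]
top [[433.06551983   0.         258.04560102]
 [  0.         433.06551983 189.40767823]
 [  0.           0.           1.        ]] [[ 0.02424798 -0.9994709   0.02167831 -0.04240647]
 [-0.98172216 -0.02790077 -0.18826349  0.59384029]
 [ 0.18876873 -0.01671707 -0.98187927  0.94463296]
 [ 0.          0.          0.          1.        ]]
```

View pics/side0.png

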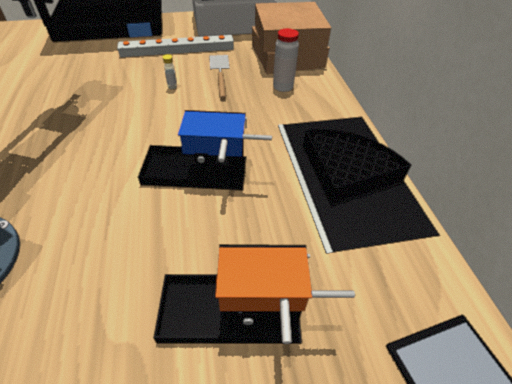

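View pics/top0.png

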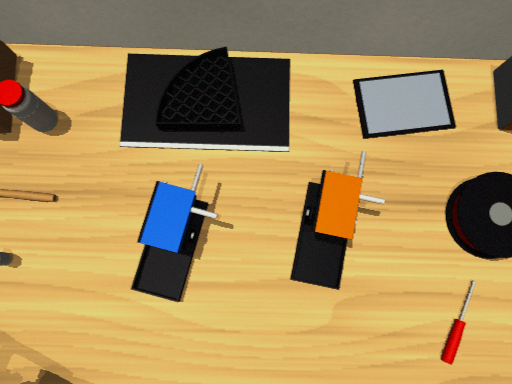

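Side view: orange box at about (263,278), lid handle bar (312–354,294), lever (285,300–342), all clear; blue box behind it. In the top view the orange lid is at (339,205), handle tip (363,153), lever tip (384,201).

```bash
cat >h.py <<'E'
from bench import sensors, vision
import cv2, numpy as np
def ray(n,px):
    m=vision.camera_model(n);E=np.array(m["extrinsics"]);R=E[:3,:3]
    d=R.T@np.linalg.inv(m["K"])@np.array([px[0],px[1],1.]);return -R.T@E[:3,3],d
def onz(n,px,z):
    c,d=ray(n,px);return c+d*(z-c[2])/d[2]
def proj(n,p):
    m=vision.camera_model(n);E=np.array(m["extrinsics"]);q=np.array(m["K"])@(E[:3,:3]@p+E[:3,3]);return q[:2]/q[2]
def orange(im):
    h=cv2.cvtColor(im,cv2.COLOR_BGR2HSV);k=cv2.inRange(h,(6,180,150),(14,255,255))
    c=cv2.findContours(k,cv2.RETR_EXTERNAL,cv2.CHAIN_APPROX_NONE)[0];return max(c,key=cv2.contourArea)
E
python3 - <<'E'
from h import *
im=cv2.imread("pics/top0.png")
c=orange(im)[:,0,:]
P=np.array([onz("top",p,.1455)[:2] for p in c],np.float32)
r=cv2.minAreaRect(P);print("lid",r,cv2.boxPoints(r))
print("handle tip",onz("top",(363,153),.143),"lever tip",onz("top",(383,201),.132))
im=cv2.resize(im[130:300,270:400],None,fx=4.5,fy=3.5*4.5/3.5*1.0,interpolation=cv2.INTER_CUBIC)[:600]
s=cv2.imread("pics/side0.png")
ctr=np.r_[np.mean(cv2.boxPoints(r),0),.1455];print("side proj of lid corners",[proj("side",np.r_[p,.1455]).round() for p in cv2.boxPoints(r)])
E
```

```text
lid ((0.5016895532608032, -0.22563473880290985), (0.002087237313389778, 0.004258271772414446), 88.98865509033203) [[ 0.49954233 -0.22664061]
 [ 0.5037999  -0.22671577]
 [ 0.50383675 -0.22462887]
 [ 0.4995792  -0.2245537 ]]
handle tip [ 0.66453793 -0.24964344  0.143     ] lever tip [ 0.56266557 -0.29328045  0.132     ]
side proj of lid corners [array([230., 298.]), array([234., 297.]), array([233., 296.]), array([230., 296.])]
```

```bash
sed -i 's/(6,180,150),(14,255,255)/(4,215,120),(19,255,255)/' h.py
python3 - <<'E'
from h import *
im=cv2.imread("pics/top0.png")
print(cv2.cvtColor(im,cv2.COLOR_BGR2HSV)[[205,215,230,250],[345,340,340,400]].tolist())
c=orange(im)[:,0,:]
P=np.array([onz("top",p,.1455)[:2] for p in c],np.float32)
r=cv2.minAreaRect(P);b=cv2.boxPoints(r);print("lid",r,b)
print([proj("side",np.r_[p,.1455]).round() for p in b])
# frame from handle line and rect
for a in (1,):
    e=[b[1]-b[0],b[2]-b[1]];l=max(e,key=np.linalg.norm);l=l*np.sign(l[0]);yaw=np.arctan2(l[1],l[0]);print("yaw",yaw)
    ux=np.array([np.cos(yaw),np.sin(yaw)]);uy=np.array([-ux[1],ux[0]])
    ct=np.array(r[0])
    for lx in (20.5,):
        o=ct-ux*.0205-uy*(-.001)
        f=lambda x,y,z:np.r_[o+ux*x+uy*y,z]
        print("o",o)
        for nm,p in dict(handle=(.122,-.036,.143),lever=(.05,-.074,.132),htip=(.147,-.036,.143),ltip=(.05,-.1,.132)).items():
            w=f(*p);print(nm,w.round(4),proj("top",w).round(1),proj("side",w).round(1))
        print("tray",[proj("top",f(*p)).round() for p in((-.148,-.054,.028),(-.148,.054,.028))])
E
```

```text
[[15, 255, 230], [15, 255, 230], [15, 255, 229], [18, 145, 220]]
lid ((0.5507798790931702, -0.19495844841003418), (0.08008920401334763, 0.13245081901550293), 79.99456787109375) [[ 0.47860426 -0.22288792]
 [ 0.6090407  -0.24590014]
 [ 0.6229555  -0.16702898]
 [ 0.49251908 -0.14401676]]
[array([215., 298.]), array([312., 298.]), array([305., 248.]), array([218., 248.])]
yaw -0.17462783
o [ 0.5307654  -0.19041195]
handle [ 0.6447 -0.2471  0.143 ] [362.  161.9] [336.6 294.9]
lever [ 0.5671 -0.272   0.132 ] [373.  198.7] [286.  325.7]
htip [ 0.6693 -0.2514  0.143 ] [363.8 150.9] [354.5 294.9]
ltip [ 0.5626 -0.2976  0.132 ] [385.  201.1] [287.5 346.1]
tray [array([339., 288.]), array([293., 279.])]
```

{"fn": "carry_out", "kwargs": {"deltas": "-40 -38 -50 0 0 -0.069 0.3; -80 -76 -60 0 0 -0.069 0.3; -120 -114 -60 0 0 -0.069 0.3; -160 -152 -60 0 0 -0.069 0.3; -200 -190 -60 0 0 -0.069 0.3; -240 -230 -60 0 0 -0.069 0.3; -280 -268 -60 0 0 -0.069 0.3; -320 -306 -60 0 0 -0.069 0.3; -360 -344 -60 0 0 -0.069 0.3; -400 -382 -60 0 0 -0.069 0.3; -440 -420 -60 0 0 -0.069 0.3; -480 -460 -60 0 0 -0.069 0.3"}}

```text
time_s: 1.6
eef_pos: [0.4941, -0.0059, 0.2512]
eef_rot: [-0.0, 0.087, 0.996, 0.0]
wrist_force: [0.5, -0.1, 0.3]
opening: 0.701
grasp_force: 0.0
```

```bash
cat >>h.py <<'E'
o=np.array([.5308,-.1904]);yaw=-.1746;ux=np.array([np.cos(yaw),np.sin(yaw)]);uy=np.array([-ux[1],ux[0]])
def st(x,y,z): return np.r_[o+ux*x/1e3+uy*y/1e3,z/1e3]
from scipy.spatial.transform import Rotation as Rn
def go(x,y,z):
    "tool-frame shift mm to put TCP at stand point, plus turn to desired"
    s=sensors.get_obs();R=Rn.from_quat(np.roll(s["eef_rot"],-1))
    D=Rn.from_matrix(np.c_[np.r_[-ux,0],np.r_[uy,0],[0,0,-1]])
    d=s["eef_pos"]-np.r_[o,0]
    print(s["time_s"],"stand pos",(d[:2]@ux*1e3).round(1),(d[:2]@uy*1e3).round(1),(d[2]*1e3).round(1),"shift",(R.inv().apply(st(x,y,z)-s["eef_pos"])*1e3).round(1),"turn",(R.inv()*D).as_rotvec().round(3),"open",s["opening"],s["wrist_force"].round(1),s["grasp_force"])
E
python3 -c "
from h import *
go(125,-36,200)"
```

```text
1.6 stand pos -68.2 175.3 251.2 shift [-193.3 -211.3   51.1] turn [ 0. -0. -0.] open 0.7014420633311321 [ 0.5 -0.1  0.3] 0.0
```

{"fn": "carry_out", "kwargs": {"deltas": "-45 -45 0 0 0 0 0.3; -90 -90 0 0 0 0 0.3; -130 -135 0 0 0 0 0.3; -165 -175 0 0 0 0 0.3; -193 -211 15 0 0 0 0.3; -193 -211 50 0 0 0 0.3; -193 -211 85 0 0 0 0.3; -193 -211 110 0 0 0 0.3; -193 -211 126 0 0 0 0.3; -193 -211 126 0 0 0 0.3"}}

```text
time_s: 2.85
eef_pos: [0.646, -0.245, 0.1239]
eef_rot: [-0.001, 0.087, 0.996, 0.001]
wrist_force: [-0.5, -0.3, 0.2]
opening: 0.701
grasp_force: 0.0
```

```bash
python3 -c "
from h import *
go(125,-36,125)
a=vision.camera('side')[200:370,180:400];b=vision.camera('top')[120:290,270:400]
cv2.imwrite('pics/p1.png',np.hstack([cv2.resize(i,None,fx=2.2,fy=2.2,interpolation=2) for i in(a,b)]))"
```

```text
2.85 stand pos 123.0 -33.8 123.9 shift [-2.  -2.2 -1.1] turn [ 0.001 -0.003 -0.   ] open 0.7008628751552692 [-0.5 -0.3  0.2] 0.0
```

View pics/p1.png

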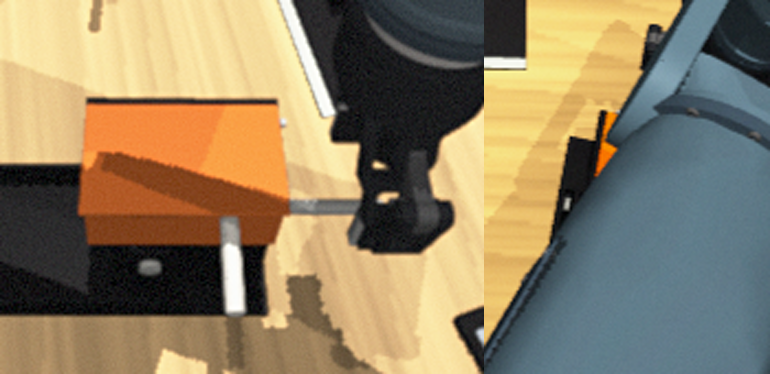

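The side crop shows the handle bar running in between the two fingers (about (355,207) in the crop). Closing.

{"fn": "carry_out", "kwargs": {"deltas": "0 0 0 0 0 0 0.7; 0 0 0 0 0 0 1; 0 0 0 0 0 0 1; 0 0 0 0 0 0 1; 0 0 0 0 0 0 1; 0 0 0 0 0 0 1"}}

```text
time_s: 3.7
eef_pos: [0.6469, -0.2456, 0.1254]
eef_rot: [-0.0, 0.087, 0.996, 0.0]
wrist_force: [0.1, 0.4, 0.1]
opening: -0.003
grasp_force: 0.0
```

```bash
python3 -c "
from h import *
go(125,-36,124)
for i in range(1,26):
    t=min(i*.1,2.4);print(round(t,1),round(76-76*np.cos(t)),round(-76*np.sin(t)),end=' ; ')"
```

```text
3.7 stand pos 123.9 -34.2 125.4 shift [-1.1 -1.8  1.4] turn [ 0. -0. -0.] open -0.00326148636382308 [0.1 0.4 0.1] 0.0
0.1 0 -8 ; 0.2 2 -15 ; 0.3 3 -22 ; 0.4 6 -30 ; 0.5 9 -36 ; 0.6 13 -43 ; 0.7 18 -49 ; 0.8 23 -55 ; 0.9 29 -60 ; 1.0 35 -64 ; 1.1 42 -68 ; 1.2 48 -71 ; 1.3 56 -73 ; 1.4 63 -75 ; 1.5 71 -76 ; 1.6 78 -76 ; 1.7 86 -75 ; 1.8 93 -74 ; 1.9 101 -72 ; 2.0 108 -69 ; 2.1 114 -66 ; 2.2 121 -61 ; 2.3 127 -57 ; 2.4 132 -51 ; 2.4 132 -51 ;
```

```bash
python3 -c "
from h import *
a=vision.camera('side')[200:350,200:400]
print(proj('side',st(125,-36,143)),proj('side',st(125,-36,124)))
cv2.imwrite('pics/p2.png',cv2.resize(a,None,fx=4,fy=4,interpolation=2))"
```

```text
[338.74393827 294.91077894] [336.0371845  300.85153016]
```

View pics/p2.png

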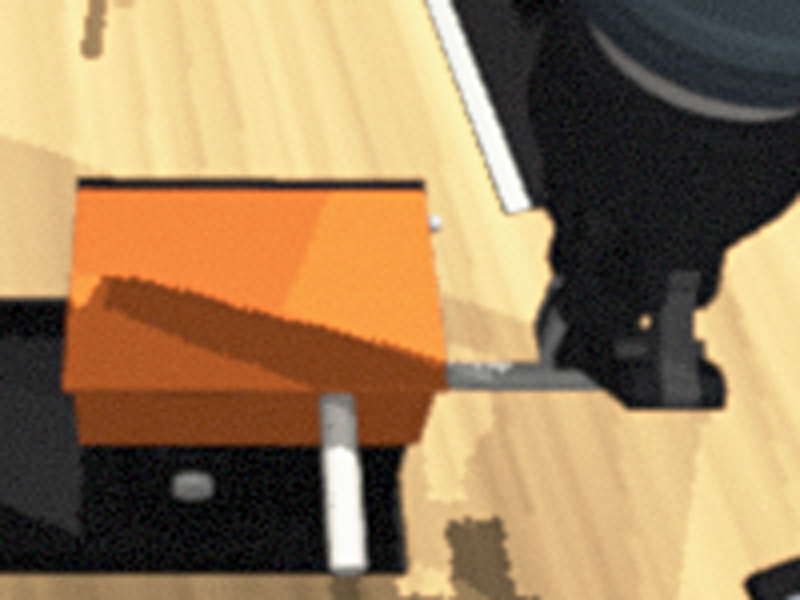

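```bash
python3 -c "
from h import *
a=vision.camera('side').copy()
a=(255*(a/255.)**.4).astype(np.uint8)
x0,y0=290,215
c=cv2.resize(a[y0:330,x0:420],None,fx=6,fy=5.2,interpolation=2)
s=sensors.get_obs();p=s['eef_pos']
for dz in(0,.019,.073,.15):
  for dy in ((0,) if dz<.05 else (-.042,0,.042)):
    for dx in (-.011,.011) if dz<.05 else (-.038,.038):
      w=p+np.r_[ux*dx+uy*dy,dz];q=proj('side',w);cv2.circle(c,(int((q[0]-x0)*6),int((q[1]-y0)*5.2)),4,{0:(0,0,255),.019:(0,255,0),.073:(255,0,0),.15:(255,0,255)}[dz],-1)
cv2.imwrite('pics/p3.png',c)"
```

```text
(no output)
```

View pics/p3.png

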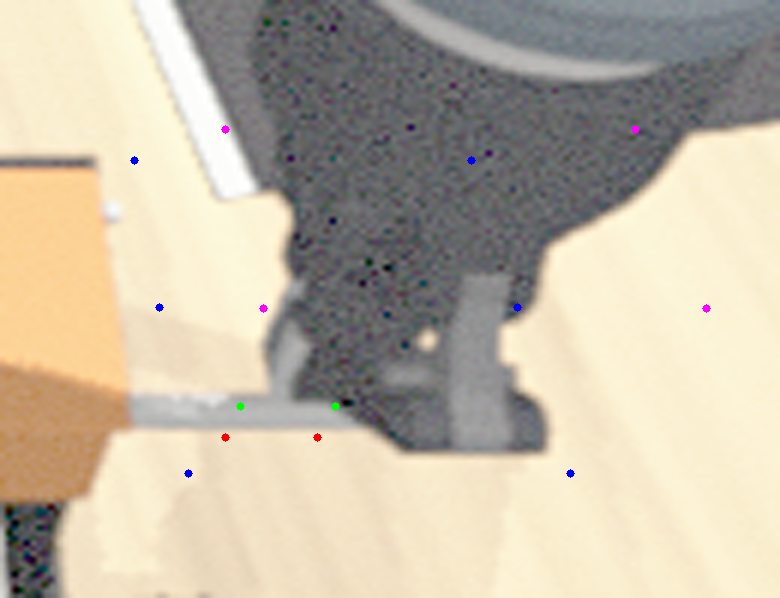

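The overlay shows the shut fingers' left edge near crop (270,350), ending at the bar's top edge, with nothing below the bar. They closed on nothing, so I'll raise the tool and measure the fingertip itself.

{"fn": "carry_out", "kwargs": {"deltas": "0 0 -40 0 0 0 1; 0 0 -80 0 0 0 1; 0 0 -80 0 0 0 1; 0 0 -80 0 0 0 1"}}

```text
time_s: 4.3
eef_pos: [0.6466, -0.2454, 0.2049]
eef_rot: [-0.0, 0.087, 0.996, 0.0]
wrist_force: [-0.3, 1.0, -0.4]
opening: -0.0
grasp_force: 0.0
```

```bash
python3 -c "
from h import *
a=vision.camera('side').copy()
a=(255*(a/255.)**.4).astype(np.uint8)
x0,y0=290,170
c=cv2.resize(a[y0:320,x0:420],None,fx=6,fy=4,interpolation=2)
s=sensors.get_obs();p=s['eef_pos'];print(p)
for dz in(0,.019):
    for dx in (-.011,.011):
      w=p+np.r_[ux*dx,dz];q=proj('side',w);print(q);cv2.circle(c,(int((q[0]-x0)*6),int((q[1]-y0)*4)),4,(0,0,255),-1)
cv2.imwrite('pics/p4.png',c)"
```

```text
[ 0.64615052 -0.24519727  0.20396491]
[338.09515887 271.76066816]
[355.49909362 271.75425179]
[341.24439461 264.0271526 ]
[359.22625131 264.02873461]
```

View pics/p4.png

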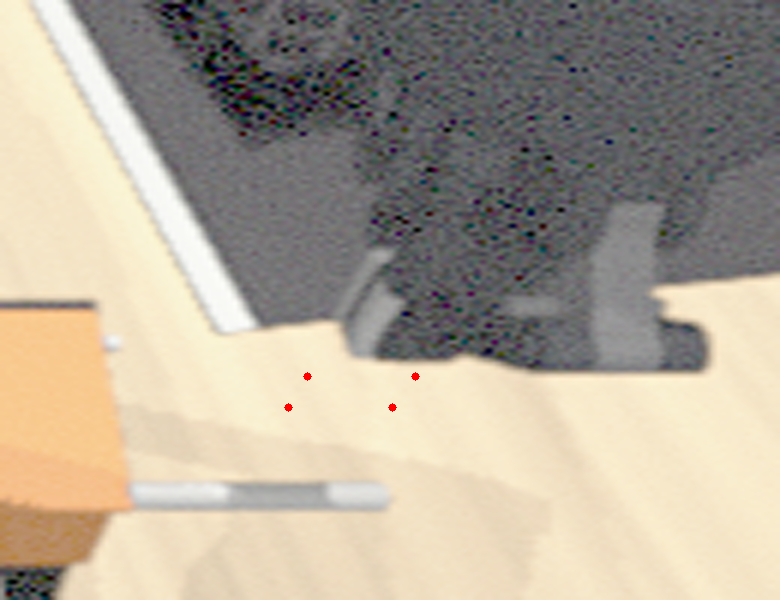

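The raised view shows the fingertips ending at crop (400,358), i.e. pixel (357,259.5). That is about 25–30 mm higher than the predicted TCP at (347,272), so the fingers closed above the bar. Going about 26 mm lower keeps the body clear of the bar either way.

{"fn": "carry_out", "kwargs": {"deltas": "0 0 0 0 0 0 0.3; 0 0 0 0 0 0 0.3; 0 0 0 0 0 0 0.3; 0 0 40 0 0 0 0.3; 2 -1 70 0 0 0 0.3; 2 -1 95 0 0 0 0.3; 2 -1 106 0 0 0 0.3; 2 -1 106 0 0 0 0.3; 2 -1 106 0 0 0 0.7; 2 -1 106 0 0 0 1; 2 -1 106 0 0 0 1; 2 -1 106 0 0 0 1"}}

```text
time_s: 5.85
eef_pos: [0.6455, -0.2455, 0.1006]
eef_rot: [0.001, 0.087, 0.996, 0.0]
wrist_force: [0.5, 4.7, 4.3]
opening: 0.084
grasp_force: 58.8
```

```bash
python3 -c "
from h import *
go(123,-36,98)"
```

```text
5.85 stand pos 122.5 -34.4 100.6 shift [-0.5 -1.6  2.6] turn [0.001 0.001 0.   ] open 0.0838669182946752 [0.5 4.7 4.3] 58.83484125137329
```

{"fn": "carry_out", "kwargs": {"deltas": "0 0 -8 0 0 0 1; 2 2 -15 0 0 0 1; 2 3 -22 0 0 0 1; 2 6 -30 0 0 0 1; 2 9 -36 0 0 0 1; 2 13 -43 0 0 0 1; 2 18 -49 0 0 0 1; 2 23 -55 0 0 0 1; 2 29 -60 0 0 0 1; 2 35 -64 0 0 0 1; 2 42 -68 0 0 0 1; 2 48 -71 0 0 0 1"}}

```text
time_s: 7.35
eef_pos: [0.6511, -0.1976, 0.1704]
eef_rot: [-0.0, 0.087, 0.996, 0.0]
wrist_force: [0.1, -0.2, 0.3]
opening: 0.0
grasp_force: 0.0
```

```bash
python3 -c "
from h import *
go(123,13,171)
a=vision.camera('side')[150:350,150:400]
cv2.imwrite('pics/p5.png',cv2.resize(a,None,fx=3,fy=3,interpolation=2))"
```

```text
7.35 stand pos 119.7 13.9 170.4 shift [-3.3 -0.9 -0.6] turn [ 0.001 -0.001  0.   ] open 0.00031172064834378564 [ 0.1 -0.2  0.3] 0.0
```

View pics/p5.png

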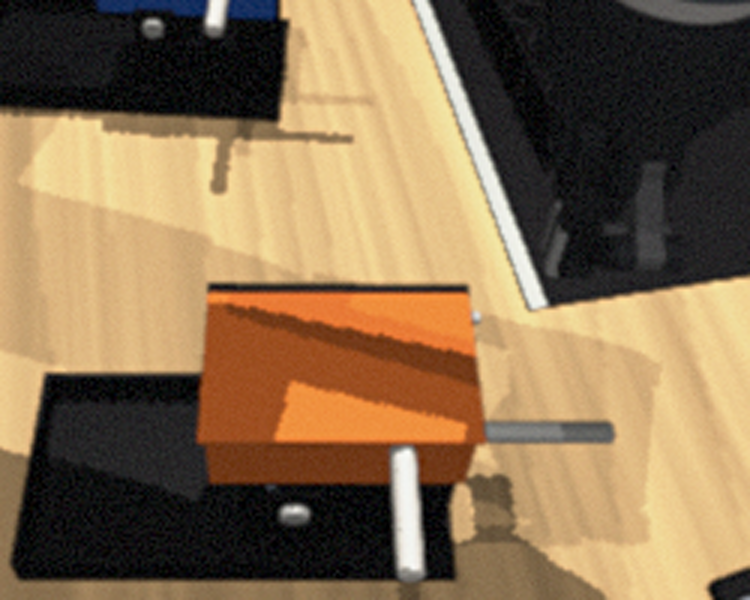

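The lid is shut again: the handle bar at crop (550,432) slipped out. Solving the earlier tip pixel with x known puts the real tips about 40 mm above the reported TCP, so I held the bar only by the very tips. I'll grip about 17 mm deeper.

{"fn": "carry_out", "kwargs": {"deltas": "-2 -25 0 0 0 0 0.3; -4 -50 0 0 0 0 0.3; -4 -50 0 0 0 0 0.3; -4 -50 30 0 0 0 0.3; -4 -50 60 0 0 0 0.3; -4 -50 80 0 0 0 0.3; -4 -50 87 0 0 0 0.3; -4 -50 87 0 0 0 0.3; -4 -50 87 0 0 0 0.7; -4 -50 87 0 0 0 1; -4 -50 87 0 0 0 1; -4 -50 87 0 0 0 1"}}

```text
time_s: 8.9
eef_pos: [0.6473, -0.2459, 0.0845]
eef_rot: [0.001, 0.087, 0.996, 0.002]
wrist_force: [0.5, 8.9, 4.5]
opening: 0.095
grasp_force: 58.5
```

```bash
python3 -c "
from h import *
go(123,-36,84)"
```

```text
8.9 stand pos 124.4 -34.4 84.5 shift [ 1.4 -1.6  0.5] turn [0.003 0.001 0.001] open 0.09491549094768625 [0.5 8.9 4.5] 58.472925424575806
```

{"fn": "carry_out", "kwargs": {"deltas": "0 0 -4 0 0 0 1; 0 0 -8 0 0 0 1; 0 1 -15 0 0 0 1; 0 3 -22 0 0 0 1; 0 6 -30 0 0 0 1; 0 9 -36 0 0 0 1; 0 13 -43 0 0 0 1; 0 18 -49 0 0 0 1; 0 23 -55 0 0 0 1; 0 29 -60 0 0 0 1; 0 35 -64 0 0 0 1; 0 35 -64 0 0 0 1"}}

```text
time_s: 10.4
eef_pos: [0.6535, -0.2151, 0.15]
eef_rot: [0.001, 0.087, 0.996, -0.001]
wrist_force: [-3.2, -4.3, 2.4]
opening: 0.093
grasp_force: 58.8
```

{"fn": "carry_out", "kwargs": {"deltas": "0 7 -4 0 0 0 1; 0 13 -7 0 0 0 1; 0 21 -9 0 0 0 1; 0 28 -11 0 0 0 1; 0 36 -12 0 0 0 1; 0 43 -12 0 0 0 1; 0 51 -11 0 0 0 1; 0 58 -10 0 0 0 1; 0 66 -8 0 0 0 1; 0 73 -5 0 0 0 1; 0 79 -2 0 0 0 1; 0 86 3 0 0 0 1"}}

```text
time_s: 11.9
eef_pos: [0.6694, -0.128, 0.1476]
eef_rot: [0.002, 0.087, 0.996, 0.0]
wrist_force: [1.5, 4.0, 3.9]
opening: 0.092
grasp_force: 64.9
```

{"fn": "carry_out", "kwargs": {"deltas": "0 6 4 0 0 0 1; 0 10 9 0 0 0 1; 0 10 9 0 0 0 1; 0 10 9 0 0 0 1"}}

```text
time_s: 12.4
eef_pos: [0.6712, -0.1167, 0.1367]
eef_rot: [0.002, 0.087, 0.996, 0.002]
wrist_force: [3.0, 8.0, 2.7]
opening: 0.087
grasp_force: 66.4
```

```bash
python3 -c "
from h import *
go(123,96,135)
a=vision.camera('side')[150:350,150:400]
cv2.imwrite('pics/p6.png',cv2.resize(a,None,fx=3,fy=3,interpolation=2))"
```

```text
12.4 stand pos 125.4 97.0 136.7 shift [ 2.5 -1.   1.7] turn [0.004 0.004 0.001] open 0.08726339519951033 [3.  8.  2.7] 66.40176057815552
```

View pics/p6.png

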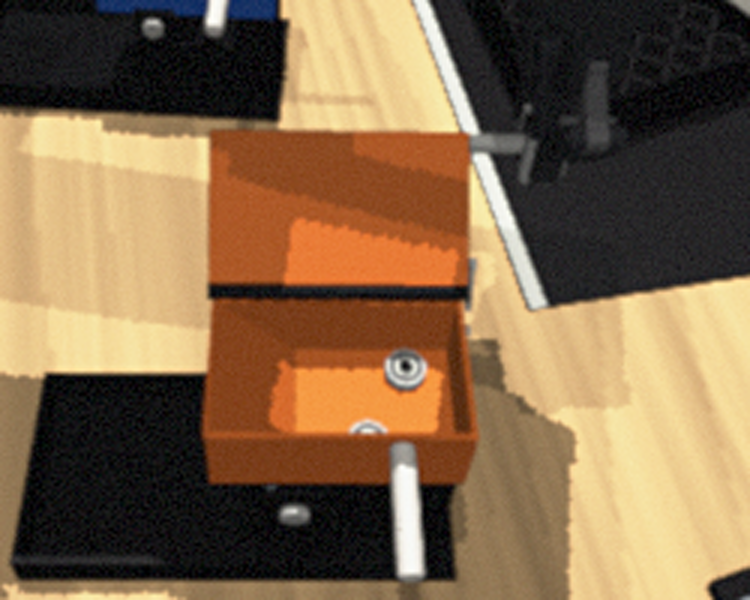

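Lid leans fully back (crop (340,210)), handle still held at (500,145), both bearings visible in the box at (405,368) and (368,430). Releasing and going up.

{"fn": "carry_out", "kwargs": {"deltas": "0 0 0 0 0 0 0.5; 0 0 0 0 0 0 0.3; 0 0 0 0 0 0 0.3; 0 0 -40 0 0 0 0.3; 0 0 -90 0 0 0 0.3; 0 0 -110 0 0 0 0.3; 0 0 -110 0 0 0 0.3"}}

```text
time_s: 13.32
eef_pos: [0.67, -0.12, 0.2472]
eef_rot: [0.002, 0.087, 0.996, -0.0]
wrist_force: [0.3, 0.4, -1.4]
opening: 0.697
grasp_force: 0.0
```

```bash
python3 -c "
from h import *
go(50,-82,180)
print(sensors.get_obs()['q'])
a=vision.camera('side')[150:350,150:400]
cv2.imwrite('pics/p7.png',cv2.resize(a,None,fx=3,fy=3,interpolation=2))"
```

```text
13.325 stand pos 124.9 93.5 247.2 shift [  75.  -175.5   67. ] turn [-0.001  0.003 -0.   ] open 0.6965251600012902 [ 0.3  0.4 -1.4] 0.0
[-3.51151061e-01  3.75079700e-01  1.25386149e+00 -2.29034088e-05
  1.50920492e+00 -1.74688509e+00]
```

View pics/p7.png

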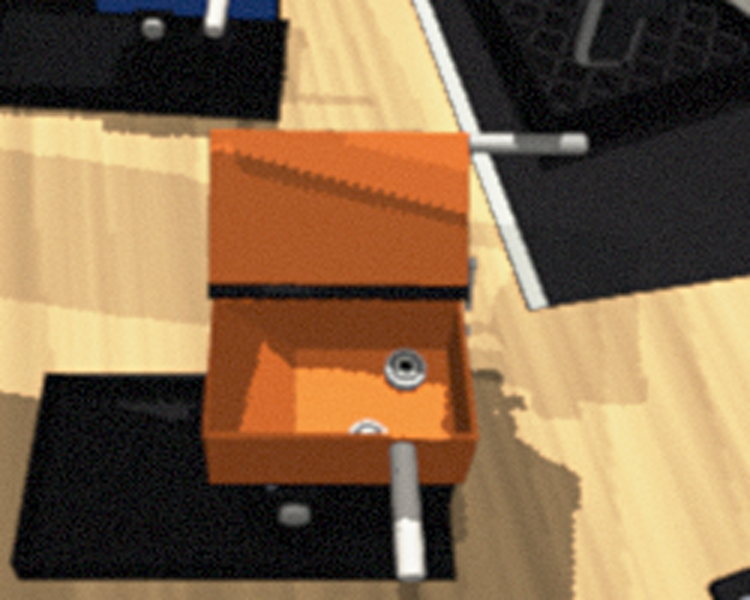

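{"fn": "carry_out", "kwargs": {"deltas": "7 -15 0 0 0 0.16 0.3; 14 -30 0 0 0 0.32 0.3; 21 -45 0 0 0 0.48 0.3; 28 -60 0 0 0 0.64 0.3; 35 -77 0 0 0 0.80 0.3; 42 -95 0 0 0 0.96 0.3; 50 -113 0 0 0 1.12 0.3; 57 -131 0 0 0 1.28 0.3; 65 -150 0 0 0 1.44 0.3; 75 -175 0 0 0 1.571 0.3; 75 -175 40 0 0 1.571 0.3; 75 -175 80 0 0 1.571 0.3"}}

```text
time_s: 14.88
eef_pos: [0.5634, -0.2785, 0.1619]
eef_rot: [-0.002, 0.767, 0.642, -0.0]
wrist_force: [0.3, -1.1, 0.0]
opening: 0.694
grasp_force: 0.0
```

```bash
python3 -c "
from h import *
go(50,-82,73)
a=vision.camera('side')[200:370,180:380];a=(255*(a/255.)**.5).astype(np.uint8)
cv2.imwrite('pics/p8.png',cv2.resize(a,None,fx=3.5,fy=3.5,interpolation=2))"
```

```text
14.875 stand pos 47.4 -81.1 161.9 shift [-1.   2.9 88.9] turn [-1.000e-03 -3.000e-03 -1.572e+00] open 0.6939337951216553 [ 0.3 -1.1  0. ] 0.0
```

View pics/p8.png

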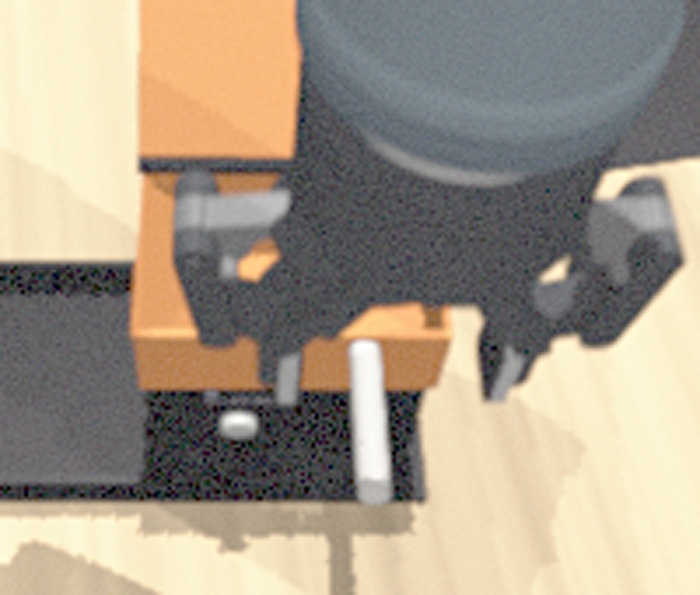

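The fingers straddle the white lever: tips at crop (285,400) and (490,400), lever at (370,420). Descending and closing.

{"fn": "carry_out", "kwargs": {"deltas": "-1 2 30 0 0 0 0.3; -1 2 60 0 0 0 0.3; -1 2 80 0 0 0 0.3; -1 2 88 0 0 0 0.3; -1 2 88 0 0 0 0.3; -1 2 88 0 0 0 0.7; -1 2 88 0 0 0 1; -1 2 88 0 0 0 1; -1 2 88 0 0 0 1"}}

```text
time_s: 16.05
eef_pos: [0.5652, -0.2802, 0.0786]
eef_rot: [-0.001, 0.766, 0.643, -0.001]
wrist_force: [-7.5, 1.5, 7.9]
opening: 0.111
grasp_force: 58.6
```

```bash
python3 -c "
from h import *
go(50,-82,73)
for t in np.arange(.15,1.8,.1): print(round(t,2),round(65*np.cos(.699+t)-50),-round(65*np.sin(.699+t)-42),end=' ; ')"
```

```text
16.05 stand pos 49.5 -82.4 78.6 shift [0.4 0.5 5.6] turn [-0.003 -0.002 -1.571] open 0.11129406381878887 [-7.5  1.5  7.9] 58.58814239501953
0.15 -7 -7 ; 0.25 -12 -11 ; 0.35 -18 -14 ; 0.45 -23 -17 ; 0.55 -29 -20 ; 0.65 -36 -21 ; 0.75 -42 -23 ; 0.85 -49 -23 ; 0.95 -55 -23 ; 1.05 -62 -22 ; 1.15 -68 -21 ; 1.25 -74 -18 ; 1.35 -80 -16 ; 1.45 -86 -12 ; 1.55 -91 -9 ; 1.65 -96 -4 ; 1.75 -100 0 ;
```

{"fn": "carry_out", "kwargs": {"deltas": "0 -4 -6 0 0 0 1; 0 -7 -9 0 0 0 1; 0 -12 -13 0 0 0 1; 0 -18 -17 0 0 0 1; 0 -23 -20 0 0 0 1; 0 -29 -22 0 0 0 1; 0 -36 -24 0 0 0 1; 0 -42 -25 0 0 0 1; 0 -49 -26 0 0 0 1; 0 -55 -26 0 0 0 1; 0 -62 -25 0 0 0 1; 0 -68 -23 0 0 0 1"}}

```text
time_s: 17.55
eef_pos: [0.5026, -0.2692, 0.105]
eef_rot: [0.003, 0.766, 0.643, 0.002]
wrist_force: [-1.3, 3.5, 18.3]
opening: 0.112
grasp_force: 60.7
```

{"fn": "carry_out", "kwargs": {"deltas": "0 -6 3 0 0 0 1; 0 -12 5 0 0 0 1; 0 -18 9 0 0 0 1; 0 -23 12 0 0 0 1; 0 -28 17 0 0 0 1; 0 -32 21 0 0 0 1; 0 -33 22 0 0 0 1; 0 -33 22 0 0 0 1; 0 -33 22 0 0 0 1; 0 -33 22 0 0 0 1"}}

```text
time_s: 18.8
eef_pos: [0.4673, -0.2626, 0.0803]
eef_rot: [0.0, 0.766, 0.643, 0.0]
wrist_force: [-2.1, 2.1, 7.2]
opening: 0.112
grasp_force: 64.7
```

```bash
python3 -c "
from h import *
go(-50,-82,75)"
```

```text
18.8 stand pos -50.0 -82.1 80.3 shift [0.1 0.  5.3] turn [ 0.000e+00  1.000e-03 -1.571e+00] open 0.11164130733620722 [-2.1  2.1  7.2] 64.69741702079773
```

{"fn": "carry_out", "kwargs": {"deltas": "0 0 0 0 0 0 0.6; 0 0 0 0 0 0 0.3; 0 0 0 0 0 0 0.3; 0 0 0 0 0 0 0.3; -10 0 -40 0 0 0 0.3; -40 0 -90 0 0 0 0.3; -90 0 -140 0 0 0 0.3; -140 0 -150 0 0 0 0.3; -190 0 -150 0 0 0 0.3; -220 0 -150 0 0 0 0.3; -220 0 -150 0 0 0 0.3"}}

```text
time_s: 20.18
eef_pos: [0.4277, -0.4811, 0.2277]
eef_rot: [-0.0, 0.767, 0.642, -0.0]
wrist_force: [-0.1, 0.2, 0.5]
opening: 0.701
grasp_force: 0.0
```

```bash
python3 -c "
from h import *
a=vision.camera('side')[180:360,100:350];a=(255*(a/255.)**.6).astype(np.uint8);b=vision.camera('top')[150:310,260:400];b=(255*(b/255.)**.6).astype(np.uint8)
cv2.imwrite('pics/p9.png',np.hstack([cv2.resize(a,(500,360)),cv2.resize(b,(300,360))]))"
```

```text
(no output)
```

View pics/p9.png

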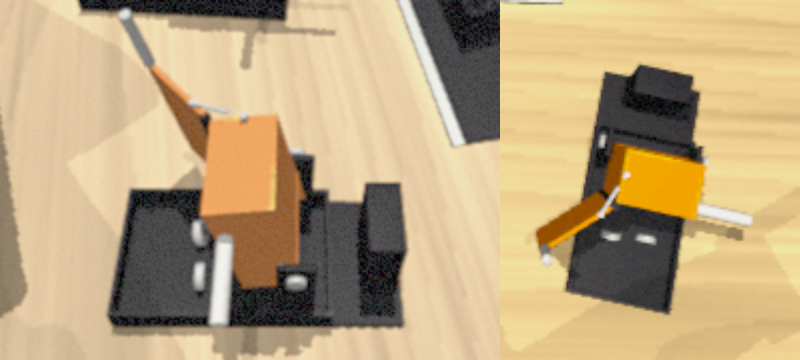

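Box tipped with the lid back; two bearings show near the chute mouth: side crop (198,233) and (198,275), top crop (610,237) and (645,239). Checking their positions by triangulation before hand-in.

```bash
python3 -c "
from h import *
for s,t in (((199,296.5),(311.3,255.3)),((199,317.5),(327.7,256.2))):
    c1,d1=ray('side',s);c2,d2=ray('top',t)
    k=np.linalg.lstsq(np.c_[d1,-d2],c2-c1,rcond=None)[0];a=c1+d1*k[0];b=c2+d2*k[1];m=(a+b)/2;q=m[:2]-o
    print('stand',(q@ux*1e3).round(1),(q@uy*1e3).round(1),(m[2]*1e3).round(1),'gap',(np.linalg.norm(a-b)*1e3).round(1))
go(0,0,0)"
```

```text
stand -85.9 20.0 18.0 gap 2.1
stand -81.3 -17.9 20.7 gap 0.4
20.275 stand pos -50.4 -301.6 227.9 shift [301.4  50.3 228.3] turn [ 0.000e+00 -1.000e-03 -1.572e+00] open 0.7020105838668099 [ 1.5  0.8 -0.4] 0.0
```

Both are in the tray (z ≈ 18–21 mm, on edge). I'll wait a second to confirm they're still.

```bash
python3 -c "
from h import *
cv2.imwrite('pics/s1.png',vision.camera('side'))"
```

{"fn": "carry_out", "kwargs": {"deltas": "0 0 0 0 0 0 0.3; 0 0 0 0 0 0 0.3; 0 0 0 0 0 0 0.3; 0 0 0 0 0 0 0.3; 0 0 0 0 0 0 0.3; 0 0 0 0 0 0 0.3; 0 0 0 0 0 0 0.3; 0 0 0 0 0 0 0.3"}}

```text
time_s: 21.32
eef_pos: [0.4289, -0.4793, 0.2285]
eef_rot: [-0.0, 0.766, 0.643, 0.0]
wrist_force: [-0.5, -0.3, 0.1]
opening: 0.697
grasp_force: 0.0
```

```bash
python3 -c "
from h import *
a=cv2.imread('pics/s1.png').astype(int);b=vision.camera('side').astype(int)
d=cv2.blur(np.abs(a-b).astype(np.float32),(3,3)).max(2)
print('tray',d[275:345,150:265].max(),'box',d[180:345,150:310].max(),'background',d[100:200,30:130].max())
L=st(-50,-74,131);H=st(0,0,90);print('lever grip expected px',proj('side',L),'tip',proj('side',st(-50,-98,131)))"
```

```text
tray 16.777779 box 16.777779 background 11.555555
lever grip expected px [210.65023677 326.24592138] tip [209.3387541  345.09522601]
```

```bash
python3 -c "
from bench import ctrl
print(ctrl.hand_in())"
```

```text
the job is handed in; nothing more can be done
None
```

I handed the job in at about 21 s: the orange lid is back, the orange box is tipped onto its stop, both bearings measured in the tray and still, and the blue box was left alone; the hand-in call returned no verdict.

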